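# Stow the handheld radios in the indexed charging tray and switch it on

## Robot

A 6-joint arm with a two-finger parallel gripper is mounted at the origin on the work surface. World frame = base frame: x ahead of the robot, y to its left, z up, the work surface at z = 0. Lengths are in m, angles in rad, forces in N, time in s.
With the tool pointing down it reaches from about 0.275 to 0.85 m from the base axis. Payload 5.2 kg.
Tool frame: the origin (TCP) lies midway between the tips of the shut fingers; the grasp point (between the pads) lies 19 mm behind it (grip_point_offset is the distance from the TCP to the grasp point, in m); z points along the fingers, y is the line along which they close (so a half turn about z gives the same grasp; the last joint's range is limited). The gripper opens to 85 mm and grips with 20 to 120 N. Pads are 22 mm wide; open, the fingers measure 114 mm over their backs; the gripper's body (76 mm by 85 mm) begins 54 mm behind the grasp point. The pads swing forward as they close: fully open they stand 13 mm farther back than shut.
Start: joints at [1.021, 0.259, 1.535, -0, 1.348, -0.203], TCP at [0.187, 0.517, 0.231] pointing down, gripper open.
Joint ranges: [-3.14, 3.14], [-0.91, 2.08], [0.19, 2.58], [-1.22, 4.36], [0.22, 2.71], [-3.12, 3.12]. Speed limits (rad/s): [2.57, 2.57, 3.14, 3.14, 3.14, 3.14].

## Interface

Orientations are given as [roll, pitch, yaw] about the fixed x, y, z axes, in that order (R = Rz(yaw) Ry(pitch) Rx(roll)).
In Python, from workcell import * gives the robot as it stands.
- The arm moves only by the tool send_rows, never from a script. Its argument "series" is a list that holds one entry, the list of rows, each a list of 7 numbers: the shift along the tool's x, y, z in m, then the turn, a rotation vector about the tool's x, y, z in degrees, then the opening, from 0 (shut) to 1 (fully open). In form: [[[tx, ty, tz, wx, wy, wz, fingers], ...]]. A call has 1 to 12 rows; each row shifts and turns the commanded pose from where the row before left it, along the tool's axes as they then stand; what a row does not reach is not made up. A row lasts 1/8 s, in which the tool goes at most 62.5 mm and 10.7 degrees, less where a joint would pass 70% of its speed; a pose out of reach is approached as far as the arm can. A call is refused whole if a number of a shift passes 0.0625 or a number of a turn 10.7, either way. A call with a gripper value outside its range is refused whole. The fingers move at their own pace and stop on an object; "grip_force" is the grip in N (left out, the last holds). Time passes only in rows, so rows that do not move let the fingers close. It gives the time, the measured TCP pose, the force, the opening and the grip force at its end, in the units of the state.
- get_obs(): the state, without advancing time (a new reading comes with each control period).
- camera(name): name is "side" or "top" or "wrist"; returns the picture (400x640x3 uint8, blue, green, red); there is no depth.
- camera_model(name): a dict with "camera_matrix" (3x3 intrinsics, pixels), "rvec" (rotation vector, rad) and "tvec" (3), from world to camera coordinates, as OpenCV has them. Camera axes: x right, y down, z forward; pixel columns grow to the right and rows downward; lengths in m; the calibration is good to about 2 mm. A picture is of the moment at which its call begins: read the wrist's pose just before it. camera_model takes no time and is no camera call; for the wrist camera it gives the pose at the moment of the call.
- job_done(): hands the job in; it is judged then, once.
Trained networks look in the newest picture that a camera, given by its name, has taken for a name from the list of things; names that differ only in an ending like _2 or _b are one class to them, and where a whole thing is asked for, a point or a joint stands for the part that bears it (a point fixed in the world has none). Each returns a list of dicts, best first, with "conf" (0 to 1); they miss things now and then, are a little off and sometimes report something else, mostly with a low value. They report only what shows in the picture. A call takes as long as a camera call. They do not tell look-alikes from the thing itself.
- recognise(camera, target): "point" ([x, y, z] in m, in the coordinates of the camera as it stood for that picture, good to about 4 mm: the middle of the surface that is visible of it).
- outline_of(camera, target): "pixels" (400x640 bool, what is visible of it).
The state is a dict: "time_s": time; "qpos": joint angles; "qvel": joint speeds; "joint_torque": joint torques, N m; "position": TCP position; "eef_rot": TCP orientation; "wrist_force": force on the tool from outside, world axes, zero at the start; "torque": the same for the moment, N m; "finger_gap": finger opening in m; "grip_force": force on a finger pad.
Only numpy, scipy, OpenCV 4.12 (cv2) and the standard library are available. Lean on these libraries where they do the work, as an engineer would, in place of code of your own. Each camera call takes 0.05 s, during which the arm holds its last target. There are 200 camera calls.

## Task

Put every handheld radio away for charging: pull up the spring index knob, slide the tray out one notch from under its roof and let the knob drop back in to lock it; stand each radio upright in a cell of its own; then pull the knob again, slide the loaded tray back in to its home notch and let the knob lock it there, and only then switch the charger on by pushing the lever of its supply box fully over, away from the robot. Leave the mug, the bottle and the phone where they are.

Things in the scene. Friction and masses are not known exactly. Their poses are not given: they have to be found in the camera images.
- tray_mid (a point): Middle of the tray's cell floor, on its surface, 46 mm above the desk. Grey plastic tray, 230 (x) by 168 (y) mm; walls and dividers rise 34 mm above the floor; six cells, three along x by two along y, each 62 (x) by 72 (y) mm inside; dividers 14 mm thick between x neighbours, 10 between y neighbours. z up; the tray slides OUT of its station along +y. Place and angle vary.
- roof (a point): Centre of the top face of the station's clear flat roof with aluminium edges, 203 mm above the desk, 6 mm thick, 276 mm (x) by 168 mm (y), on a grey wall at its -y end and two posts at its +y corners. Fixed; axes as tray_mid. It covers the stowed tray, so no radio can go in from above there; one notch out, the whole tray is about 20 mm clear of the roof.
- tray (a joint): How far the tray has slid out, m: about 0 in the home notch under the roof (start), 0.170 in the next notch, the loading position. End stops at -0.010 and 0.182, a little past each notch. Unlocked, it slides with about 2.5 N of friction and stays where left; locked, it has about 2 mm of play each way.
- plunger (a joint): How far the spring index plunger is pulled up, m: 0 = pin fully down in a notch, locked; about 0.012 = pin resting on the bar between notches, unlocked; 0.020 = upper stop. The spring pulls down with 5 N at 0 and 10 N at 0.020. Lifted 0.013 or more the pin is clear. Let go within about 3 mm of a notch it drops in; elsewhere slide the tray on until it does.
- knob (a point): Centre of the plunger's black round knob, 36 mm across, 26 mm high, axis vertical, on a neck on a steel tongue at the tray's +y end: 155 mm along +y from tray_mid and moving with the tray, 94 mm above the desk when the plunger is down. Pinched from above, it is pulled straight up and the tray is moved by it; let go, the spring takes it down.
- power (a joint): Angle of the supply box's power lever, rad: 0 = off, leaning 0.5 rad from upright towards the robot side (its -x); 0.5 = upright; 1.0 = on, against its stop, leaning 0.5 rad the other way (+x). It starts at 0 to 0.15 and stays where it is left; about 1 N at the ball moves it.
- power_tip (a point): Centre of the black ball, 26 mm across, on the power lever. The lever turns about a level axis 60 mm below the ball, parallel to this point's y; y cross up is the direction in which the ball is pushed for on. The axis is 72 mm above the desk, on a steel-grey supply box 130 (x) by 110 (y) by 50 mm high with a 25 mm block under the lever. The fixed box's place and yaw vary.
- cell1 (a point): Centre of the floor of tray cell 1, on the floor's surface; axes as tray_mid (-76 mm along x and -41 mm along y from tray_mid). It travels with the tray.
- cell2 (a point): Centre of the floor of tray cell 2, on the floor's surface; axes as tray_mid (-76 mm along x and 41 mm along y from tray_mid). It travels with the tray.
- cell3 (a point): Centre of the floor of tray cell 3, on the floor's surface; axes as tray_mid (0 mm along x and -41 mm along y from tray_mid). It travels with the tray.
- cell4 (a point): Centre of the floor of tray cell 4, on the floor's surface; axes as tray_mid (0 mm along x and 41 mm along y from tray_mid). It travels with the tray.
- cell5 (a point): Centre of the floor of tray cell 5, on the floor's surface; axes as tray_mid (76 mm along x and -41 mm along y from tray_mid). It travels with the tray.
- cell6 (a point): Centre of the floor of tray cell 6, on the floor's surface; axes as tray_mid (76 mm along x and 41 mm along y from tray_mid). It travels with the tray.
- radio1_c (a point): Centre (half-way up, 50 mm) of an olive and black handheld radio standing on the desk. Case 100 mm tall (its z, up): lower half (the heavy battery) 50 mm thick (x) by 62 wide (y), upper half 38 by 60. On top a stub 12 across, 16 high, 18 mm to +y, and a knob 10 high, 14 mm to -y. 0.32 kg, all alike; four to six are present. In a cell its width lies along the tray's y, either way round, centre 50 mm above the floor.
- radio2_c (a point): Centre (half-way up, 50 mm) of an olive and black handheld radio standing on the desk. Case 100 mm tall (its z, up): lower half (the heavy battery) 50 mm thick (x) by 62 wide (y), upper half 38 by 60. On top a stub 12 across, 16 high, 18 mm to +y, and a knob 10 high, 14 mm to -y. 0.32 kg, all alike; four to six are present. In a cell its width lies along the tray's y, either way round, centre 50 mm above the floor.
- radio3_c (a point): Centre (half-way up, 50 mm) of an olive and black handheld radio standing on the desk. Case 100 mm tall (its z, up): lower half (the heavy battery) 50 mm thick (x) by 62 wide (y), upper half 38 by 60. On top a stub 12 across, 16 high, 18 mm to +y, and a knob 10 high, 14 mm to -y. 0.32 kg, all alike; four to six are present. In a cell its width lies along the tray's y, either way round, centre 50 mm above the floor.
- radio4_c (a point): Centre (half-way up, 50 mm) of an olive and black handheld radio standing on the desk. Case 100 mm tall (its z, up): lower half (the heavy battery) 50 mm thick (x) by 62 wide (y), upper half 38 by 60. On top a stub 12 across, 16 high, 18 mm to +y, and a knob 10 high, 14 mm to -y. 0.32 kg, all alike; four to six are present. In a cell its width lies along the tray's y, either way round, centre 50 mm above the floor.
- radio5_c (a point): Centre (half-way up, 50 mm) of an olive and black handheld radio standing on the desk. Case 100 mm tall (its z, up): lower half (the heavy battery) 50 mm thick (x) by 62 wide (y), upper half 38 by 60. On top a stub 12 across, 16 high, 18 mm to +y, and a knob 10 high, 14 mm to -y. 0.32 kg, all alike; four to six are present. In a cell its width lies along the tray's y, either way round, centre 50 mm above the floor.
- radio6_c (a point): Centre (half-way up, 50 mm) of an olive and black handheld radio standing on the desk. Case 100 mm tall (its z, up): lower half (the heavy battery) 50 mm thick (x) by 62 wide (y), upper half 38 by 60. On top a stub 12 across, 16 high, 18 mm to +y, and a knob 10 high, 14 mm to -y. 0.32 kg, all alike; four to six are present. In a cell its width lies along the tray's y, either way round, centre 50 mm above the floor.
- mug: White mug, 80 mm across, 95 mm high, a bystander; origin at the centre of its underside.
- bottle: Amber bottle, 66 mm across, 200 mm high, a bystander; origin at the centre of its underside.
- phone: Black phone lying on the desk, 150 by 74 by 10 mm, a bystander; origin at the centre of its underside.
There are look-alikes about, which are no part of the job. What is shaped like the part that bears radio6_c but orange or pink is not meant.

How it is judged:
By the outcome, as a careful person would: the job done as asked, in the order asked, and still so for the second after the job is handed in, with the robot touching nothing.
Of radio1, radio2, radio3, radio4, radio5, radio6 only 4 to 6 are there at a start; the rules pass over those that are not, and their reading is None.
At some moment in a run one of radio1, radio2, radio3, radio4, radio5, radio6 may be knocked a few centimetres aside while the robot is not near it.
It also fails if it takes over 210 s, if anything falls off the work surface, if the arm or the gripper's body presses on something with over 40 N, if the wrist force passes 120 N, or if a joint passes its speed limit or range.

## Working session

There is one attempt and no reset: what is moved stays moved. The work goes in short steps, Python scripts to look and compute and a tool call to move; the robot and the scene stay as the last step left them, time stands still between calls to the robot, and variables do not carry over. Pictures are saved under pics/ and viewed, at most 14 in all, crops included, and the job is handed in when it is done.

Besides the shell and the picture viewer there is one more tool, called after "Emit:" as name(argument=value, ...), one argument or row to a line, values as JSON. send_rows: Moves the arm, as the interface text tells. Its arguments: {"type":"object","properties":{"series":{"type":"array"},"grip_force":{"type":"number"}},"required":["series"]}

```bash
mkdir -p pics; ls; cat > h.py <<'E'
from workcell import *
import numpy as np, cv2
def cm(n):
    m=camera_model(n); K=np.array(m["camera_matrix"],float); R=cv2.Rodrigues(np.array(m["rvec"],float))[0]; t=np.array(m["tvec"],float).ravel()
    return K,R,t
def w(n,p,M=None):
    K,R,t=M or cm(n); return R.T@(np.array(p)-t)
def px(n,X,M=None):
    K,R,t=M or cm(n); c=K@(R@np.array(X)+t); return c[:2]/c[2]
def ray(n,uv,z,M=None):
    K,R,t=M or cm(n); d=R.T@np.linalg.inv(K)@np.array([uv[0],uv[1],1.]); o=-R.T@t
    return o+d*(z-o[2])/d[2]
E
python3 - <<'E'
from h import *
o=get_obs(); print({k:np.round(v,3) for k,v in o.items()})
for n in ("top","side"):
    cv2.imwrite(f"pics/{n}0.png",camera(n))
    M=cm(n); print(n,np.round(M[0],0).tolist(),np.round(-M[1].T@M[2],3))
    for t in ["radio1_c","knob","power_tip","tray_mid","mug","bottle","phone"]:
        for d in recognise(n,t): print(n,t,round(d["conf"],2),np.round(w(n,d["point"],M),3),np.round(px(n,w(n,d["point"],M),M)))
E
```

```text
pics
{'time_s': np.float64(0.0), 'qpos': array([ 1.021,  0.259,  1.536, -0.   ,  1.348, -0.203]), 'qvel': array([-0.   ,  0.   , -0.001, -0.002,  0.001,  0.001]), 'joint_torque': array([ 1.0000e-03, -4.4603e+01, -2.9057e+01, -0.0000e+00,  1.1000e-02,
       -0.0000e+00]), 'position': array([0.187, 0.517, 0.23 ]), 'eef_rot': array([-3.14 , -0.   ,  2.795]), 'wrist_force': array([-0.081,  0.971, -0.547]), 'torque': array([-0.004,  0.015,  0.019]), 'grip_force': np.float64(0.0), 'finger_gap': np.float64(0.085)}
top [[435.0, 0.0, 315.0], [0.0, 435.0, 209.0], [0.0, 0.0, 1.0]] [0.466 0.012 1.524]
top radio1_c 0.73 [0.539 0.221 0.1  ] [259. 201.]
top knob 0.59 [ 0.574 -0.087  0.106] [354. 193.]
top knob 0.33 [0.437 0.221 0.103] [258. 232.]
top power_tip 0.55 [0.77  0.065 0.132] [309. 130.]
top tray_mid 0.8 [ 0.572 -0.16   0.047] [374. 195.]
top mug 0.62 [0.719 0.235 0.03 ] [260. 150.]
top mug 0.57 [0.434 0.416 0.096] [199. 232.]
top mug 0.53 [0.439 0.222 0.106] [258. 232.]
top mug 0.38 [ 0.573 -0.165  0.044] [375. 195.]
top bottle 0.55 [0.771 0.063 0.137] [309. 130.]
top phone 0.76 [0.291 0.388 0.01 ] [213. 273.]
top phone 0.44 [ 0.575 -0.163  0.045] [375. 195.]
side [[445.0, 0.0, 324.0], [0.0, 445.0, 195.0], [0.0, 0.0, 1.0]] [0.772 0.517 1.649]
side radio1_c 0.73 [0.553 0.233 0.097] [344. 250.]
side radio1_c 0.43 [ 0.579 -0.181  0.043] [290. 162.]
side knob 0.55 [ 0.571 -0.083  0.105] [302. 176.]
side knob 0.43 [0.445 0.433 0.102] [398. 287.]
side power_tip 0.47 [ 0.501 -0.47   0.134] [276.  85.]
side tray_mid 0.6 [ 0.579 -0.18   0.043] [290. 163.]
side mug 0.68 [0.715 0.23  0.023] [303. 272.]
side mug 0.67 [ 0.58  -0.182  0.045] [290. 162.]
side mug 0.57 [ 0.499 -0.468  0.134] [277.  85.]
side bottle 0.63 [0.78  0.088 0.131] [268. 238.]
side bottle 0.57 [0.714 0.232 0.021] [304. 273.]
side bottle 0.51 [ 0.581 -0.161  0.044] [292. 167.]
side phone 0.63 [0.296 0.394 0.01 ] [424. 263.]
```

View pics/top0.png

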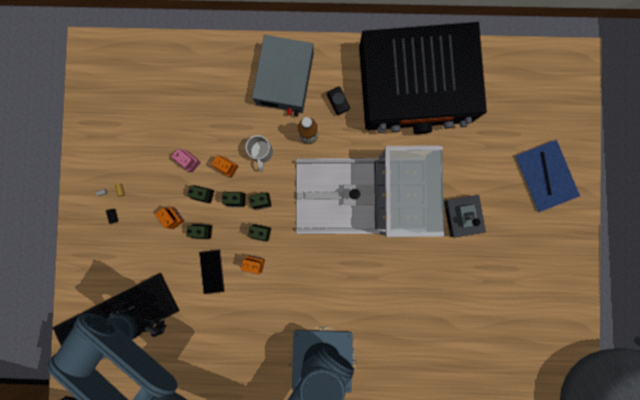

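View pics/side0.png

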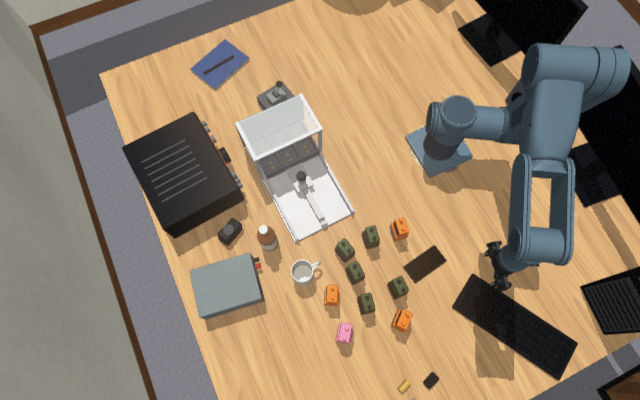

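The top view shows five olive radios at about (200,194), (233,199), (260,200), (199,231) and (260,232). The orange and pink ones are look-alikes. The knob is at (354,193), the roofed station at (415,192), and the supply box at (465,216) with its ball near (476,222). I'll move above the knob while I measure the rest.

Emit:
send_rows(
  series=[
    [[0,0,-0.01,0,0,10,1],[0,0,-0.01,0,0,10,1],[0,0,-0.01,0,0,10,1],[0,0,-0.01,0,0,10,1],[0,0,-0.01,0,0,10,1],[0,0,-0.01,0,0,10,1],[0,0,-0.01,0,0,10,1]],
  ],
)

```text
time_s: 1.68
position: [0.1869, 0.5172, 0.3016]
eef_rot: [-3.142, 0.0, 1.567]
wrist_force: [0.8, -0.7, -0.0]
finger_gap: 0.0856
grip_force: 0.0
```

Emit:
send_rows(
  series=[
    [[-0.05,0.032,0,0,0,0,1],[-0.05,0.032,0,0,0,0,1],[-0.05,0.032,0,0,0,0,1],[-0.05,0.032,0,0,0,0,1],[-0.05,0.032,0,0,0,0,1],[-0.05,0.032,0,0,0,0,1],[-0.05,0.032,0,0,0,0,1],[-0.05,0.032,0,0,0,0,1],[-0.05,0.032,0,0,0,0,1],[-0.05,0.032,0,0,0,0,1],[-0.05,0.032,0,0,0,0,1],[-0.05,0.032,0,0,0,0,1]],
  ],
)

```text
time_s: 3.18
position: [0.5731, -0.0837, 0.3014]
eef_rot: [3.141, -0.0, 1.573]
wrist_force: [0.4, 0.0, 0.8]
finger_gap: 0.0852
grip_force: 0.0
```

```bash
cat >> h.py <<'E'
def hold(): 
    o=get_obs(); print("t",round(float(o["time_s"]),2),"pos",np.round(o["position"],4),"rot",np.round(np.degrees(o["eef_rot"]),2),"F",np.round(o["wrist_force"],1),"gap",round(float(o["finger_gap"]),4),"gf",round(float(o["grip_force"]),1)); return o
def radios(n="top"):
    """olive radios in picture n: blobs (centre px, long-axis world yaw deg, centre at z=.1, area)"""
    im=camera(n); M=cm(n); h=cv2.cvtColor(im,cv2.COLOR_BGR2HSV)
    return im,M,h
E
python3 - <<'E'
from h import *
o=hold(); M=cm("wrist"); im=camera("wrist"); cv2.imwrite("pics/w1.png",im)
print("cam",np.round(-M[1].T@M[2]-o["position"],3),"axes",np.round(M[1],2).tolist(), M[0][0,0])
for t in ["knob","tray_mid","power_tip"]:
    for d in recognise("wrist",t): print(t,round(d["conf"],2),np.round(w("wrist",d["point"],M),4),np.round(px("wrist",w("wrist",d["point"],M),M)))
a=cv2.imread("pics/top0.png"); 
cv2.imwrite("pics/crop.png",np.hstack([cv2.resize(a[175:250,180:280],None,fx=4,fy=4,interpolation=2),cv2.resize(a[175:250,430:530],None,fx=4,fy=4,interpolation=2)]))
for p in [(200,194),(233,199),(260,200),(199,231),(260,232)]: print(p,a[p[1],p[0]],cv2.cvtColor(a[p[1]:p[1]+1,p[0]:p[0]+1],cv2.COLOR_BGR2HSV)[0,0],np.round(ray("top",p,0.1),3))
E
```

```text
t 3.17 pos [ 0.5731 -0.0837  0.3014] rot [ 1.7997e+02 -1.0000e-02  9.0110e+01] F [0.4 0.  0.8] gap 0.0852 gf 0.0
cam [0.001 0.079 0.142] axes [[1.0, 0.0, 0.0], [0.0, -0.95, 0.31], [0.0, -0.31, -0.95]] 301.50416735912654
knob 0.92 [ 0.5728 -0.0945  0.1087] [317. 181.]
tray_mid 0.67 [ 0.573  -0.1965  0.0471] [317. 238.]
(200, 194) [16 15 18] [170  43  18] [0.557 0.418 0.1  ]
(233, 199) [24 33 28] [47 70 33] [0.544 0.308 0.1  ]
(260, 200) [28 44 37] [43 93 44] [0.543 0.219 0.1  ]
(199, 231) [16 13 13] [120  48  16] [0.436 0.416 0.1  ]
(260, 232) [21 30 23] [53 77 30] [0.438 0.216 0.1  ]
```

View pics/w1.png

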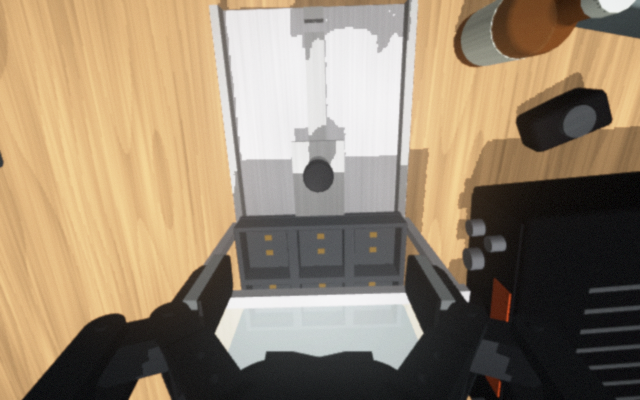

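View pics/crop.png

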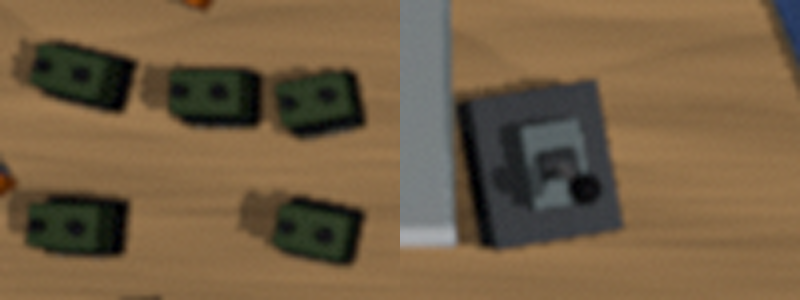

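The wrist view shows the knob's top near (318,175), with the dark tray cells just under the roof edge below it. I'll fix the knob's centre by its outline.

```bash
python3 - <<'E'
from h import *
M=cm("wrist")
for d in outline_of("wrist","knob")[:1]:
    m=d["pixels"].astype(np.uint8); ys,xs=np.nonzero(m); print(d["conf"],m.sum(),xs.min(),xs.max(),ys.min(),ys.max())
    print("top",ray("wrist",(xs.mean(),ys.mean()),.1,M))
# triangulated station direction: roof front rail line ends at z .203, slide rail edges
for a,b,z in [((297,160),(380,160),.01),((298,233),(384,235),.01),((386,148),(442,146),.203),((387,237),(443,236),.203)]:
    d=ray("top",b,z)-ray("top",a,z); print(np.degrees(np.arctan2(d[0],-d[1])))
# ball: intersect rays top/side
def tri(a,b):
    A=[];B=[]
    for n,p in (("top",a),("side",b)):
        K,R,t=cm(n);P=K@np.c_[R,t];A+= [p[0]*P[2]-P[0],p[1]*P[2]-P[1]]
    A=np.array(A);return np.linalg.lstsq(A[:,:3],-A[:,3],rcond=None)[0]
print("ball",tri((476,222),(280,84)))
E
```

```text
0.77 785 303 333 159 191
top [ 0.57192476 -0.08908409  0.1       ]
1.4952076510916887
0.32196966506247904
3.5319144840208643
2.683569073946584
ball [ 0.48742613 -0.47565561  0.125859  ]
```

Emit:
send_rows(
  series=[
    [[-0.002,0,0.04,0,0,0,1],[0,-0.001,0.045,0,0,0,1],[0,0,0.045,0,0,0,1],[0,0,0.045,0,0,0,1],[0,0,0.03,0,0,0,1],[0,0,0.018,0,0,0,1],[0,0,0,0,0,0,0],[0,0,0,0,0,0,0],[0,0,0,0,0,0,0],[0,0,0,0,0,0,0],[0,0,0,0,0,0,0],[0,0,0,0,0,0,0]],
  ],
  grip_force=60,
)

```text
time_s: 4.92
position: [0.5725, -0.0838, 0.0802]
eef_rot: [3.138, 0.0, 1.573]
wrist_force: [0.1, 3.0, 6.9]
finger_gap: 0.0346
grip_force: 59.5
```

Emit:
send_rows(
  series=[
    [[0,0,0,0,0,0,0],[0,0,0,0,0,0,0]],
  ],
)

```text
time_s: 5.18
position: [0.5725, -0.0838, 0.0802]
eef_rot: [3.138, 0.0, 1.573]
wrist_force: [-0.5, 2.3, 7.4]
finger_gap: 0.0344
grip_force: 59.5
```

Emit:
send_rows(
  series=[
    [[0,0,-0.006,0,0,0,0],[0,0,-0.006,0,0,0,0],[0,0,-0.005,0,0,0,0],[0,0,0,0,0,0,0],[0.01,0,0,0,0,0,0],[0.015,0,0,0,0,0,0],[0.02,0,0,0,0,0,0],[0.02,0,0,0,0,0,0],[0.02,0,0,0,0,0,0],[0.01,0,0,0,0,0,0],[0,0,0,0,0,0,0]],
  ],
)

```text
time_s: 6.55
position: [0.5693, 0.0134, 0.0946]
eef_rot: [-3.138, -0.002, 1.574]
wrist_force: [-4.4, 2.4, -9.2]
finger_gap: 0.0344
grip_force: 60.8
```

Emit:
send_rows(
  series=[
    [[0.015,-0.002,0,0,0,0,0],[0.02,-0.002,0,0,0,0,0],[0.02,-0.002,0,0,0,0,0],[0.0125,0,0,0,0,0,0],[0.003,0,0,0,0,0,0],[0,0,0,0,0,0,0]],
  ],
)

```text
time_s: 7.3
position: [0.5667, 0.0827, 0.096]
eef_rot: [3.138, -0.001, 1.573]
wrist_force: [5.2, 1.5, -9.5]
finger_gap: 0.0343
grip_force: 61.0
```

Emit:
send_rows(
  series=[
    [[0,0,0.005,0,0,0,0],[0,0,0.005,0,0,0,0],[0,0,0.005,0,0,0,0],[0,0,0,0,0,0,0],[0,0,0,0,0,0,0]],
  ],
)

```text
time_s: 7.92
position: [0.5667, 0.085, 0.0807]
eef_rot: [3.137, -0.005, 1.573]
wrist_force: [7.8, 12.1, -10.6]
finger_gap: 0.0344
grip_force: 61.4
```

Emit:
send_rows(
  series=[
    [[0,0,0,0,0,0,1],[0,0,0,0,0,0,1],[0,0,0,0,0,0,1],[0,0,0,0,0,0,1],[0,0,-0.03,0,0,0,1],[0,0,-0.05,0,0,0,1],[0,0,-0.05,0,0,0,1],[0,0,-0.05,0,0,0,1],[0,0,-0.05,0,0,0,1],[0,0,0,0,0,0,1]],
  ],
)

```text
time_s: 9.18
position: [0.5669, 0.0814, 0.3155]
eef_rot: [3.132, 0.001, 1.573]
wrist_force: [1.1, 0.4, -0.6]
finger_gap: 0.0854
grip_force: 0.0
```

```bash
python3 - <<'E'
from h import *
o=hold(); M=cm("wrist"); im=camera("wrist"); cv2.imwrite("pics/w2.png",im)
for t in ["knob","tray_mid","cell1"]:
    for d in recognise("wrist",t): print(t,round(d["conf"],2),np.round(w("wrist",d["point"],M),4),np.round(px("wrist",w("wrist",d["point"],M),M)))
for d in outline_of("wrist","knob")[:1]:
    m=d["pixels"];ys,xs=np.nonzero(m); print("knob",ray("wrist",(xs.mean(),ys.mean()),.1,M))
E
```

```text
t 9.18 pos [0.5669 0.0814 0.3155] rot [1.7945e+02 3.0000e-02 9.0120e+01] F [ 1.1  0.4 -0.6] gap 0.0854 gf 0.0
knob 0.84 [0.5654 0.074  0.1063] [315. 174.]
tray_mid 0.61 [ 0.5693 -0.0569  0.0515] [318. 250.]
tray_mid 0.42 [0.735  0.232  0.0473] [453.  37.]
cell1 0.68 [ 0.5714 -0.0542  0.0481] [319. 248.]
knob [0.56743577 0.07844872 0.1       ]
```

View pics/w2.png

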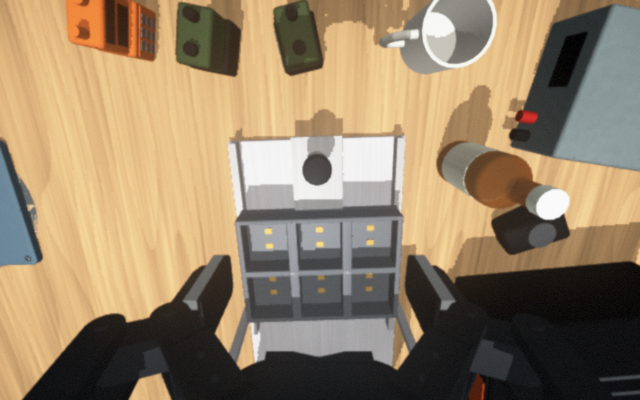

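The tray is out one notch: its front edge runs from (237,215) to (403,207), and the knob is down at (316,168). I'll fit the tray pose from the rim corners and find the radios in the top view.

```bash
cat >> h.py <<'E'
def olive(n,minA=60):
    im=camera(n);h=cv2.cvtColor(im,cv2.COLOR_BGR2HSV)
    m=cv2.inRange(h,(33,45,18),(75,255,130)); m=cv2.morphologyEx(m,cv2.MORPH_CLOSE,np.ones((5,5)))
    M=cm(n); out=[]
    for c in cv2.findContours(m,cv2.RETR_EXTERNAL,cv2.CHAIN_APPROX_NONE)[0]:
        if cv2.contourArea(c)<minA: continue
        b=cv2.boxPoints(cv2.minAreaRect(c)); W=np.array([ray(n,p,.1,M) for p in b])[:,:2]
        e=[W[1]-W[0],W[2]-W[1]]; e.sort(key=np.linalg.norm); d=e[1]
        # yaw of radio: long axis vs world y (deg, ccw)
        out.append((np.round(W.mean(0),4),round(float((np.degrees(np.arctan2(d[1],d[0]))%180)-90),1),np.round([np.linalg.norm(v) for v in e],3),np.round(b.mean(0))))
    return im,out
E
python3 - <<'E'
from h import *
M=cm("wrist")
P={"fl":(237,215),"fr":(403,207),"rl":(245,322),"rr":(400,317)}
W={k:ray("wrist",p,.08,M) for k,p in P.items()}
for k,v in W.items(): print(k,np.round(v,4))
d=W["fr"]-W["fl"];print("yaw",np.degrees(np.arctan2(d[1],d[0])),np.linalg.norm(d))
im,o=olive("top",60)
for r in o: print(*r)
E
```

```text
fl [0.4569 0.014  0.08  ]
fr [0.6748 0.0259 0.08  ]
rl [ 0.4546 -0.1581  0.08  ]
rr [ 0.6859 -0.1479  0.08  ]
yaw 3.1264260294158825 0.21825848956019753
[0.4355 0.4228] 1.6 [0.039 0.066] [197. 231.]
[0.5471 0.3098] 1.6 [0.033 0.063] [232. 198.]
[0.5604 0.4239] -12.4 [0.04  0.067] [198. 193.]
```

```bash
python3 - <<'E'
from h import *
a=cv2.imread("pics/w2.png")[195:335,225:415]; cv2.imwrite("pics/c2.png",cv2.resize(a,None,fx=4,fy=4,interpolation=2))
M=cm("wrist")
for p in [(268,231),(319,229),(370,228),(269,247),(320,244),(371,242),(273,292),(321,291),(370,290)]: print(p,np.round(ray("wrist",p,.046,M),4))
E
```

```text
(268, 231) [ 0.4904 -0.0245  0.046 ]
(319, 229) [ 0.5652 -0.021   0.046 ]
(370, 228) [ 0.6397 -0.0192  0.046 ]
(269, 247) [ 0.4906 -0.0506  0.046 ]
(320, 244) [ 0.5668 -0.0454  0.046 ]
(371, 242) [ 0.6424 -0.0418  0.046 ]
(273, 292) [ 0.493  -0.1295  0.046 ]
(321, 291) [ 0.5686 -0.1273  0.046 ]
(370, 290) [ 0.6456 -0.1252  0.046 ]
```

View pics/c2.png

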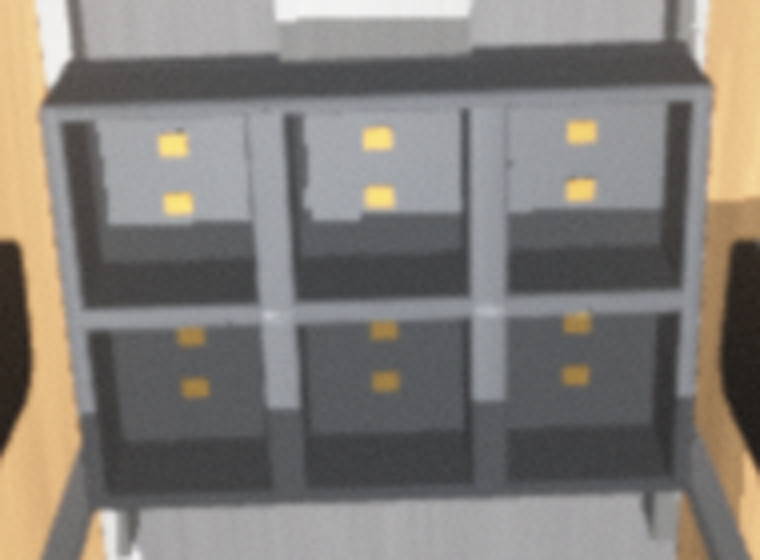

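```bash
python3 - <<'E'
from h import *
from scipy.optimize import least_squares
M=cm("wrist")
L=[(-.115,.084),(.115,.084),(-.115,-.084),(.115,-.084),(-.038,0),(.038,0)]
P=[(44,107),(710,88),(92,497),(690,487),(284,316),(488,310)]
P=np.array(P)/4+[225-.4,195-.4]
def X(q,l,z): c,s=np.cos(q[2]),np.sin(q[2]); return np.array([q[0]+c*l[0]-s*l[1],q[1]+s*l[0]+c*l[1],z])
f=lambda q,z: np.concatenate([px("wrist",X(q,l,z),M)-p for l,p in zip(L,P)])
for z in (.075,.08,.085):
    r=least_squares(f,[.57,-.07,.03],args=(z,)); print(z,r.x[:2],np.degrees(r.x[2]),np.abs(r.fun).max(),r.cost)
q=least_squares(f,[.57,-.07,.03],args=(.08,)).x
print("knob pred",X(q,(0,.155),.1),"contacts pred mid", np.mean([ray("wrist",p,.046,M) for p in [(269,247),(269,231),(371,242),(370,228)]],axis=0))
E
```

```text
0.075 [ 0.56774573 -0.07527325] 1.869644284683576 3.4806836981929905 20.601152236835667
0.08 [ 0.56770961 -0.07244473] 1.8723182131618012 4.286545048247888 39.11799792545069
0.085 [ 0.56767332 -0.06962311] 1.8751006098902285 5.187010447311138 65.35786514983624
knob pred [0.5626454  0.08247252 0.1       ] contacts pred mid [ 0.56615864 -0.03401541  0.046     ]
```

The crop shows the rim corners clearly, and the contact spacing agrees with the text. The tray's middle is at about (0.568, -0.0745) with a yaw of 1.95°. Next I'll look at the radios from above.

Emit:
send_rows(
  series=[
    [[0.035,-0.019,-0.011,0,0,0,1],[0.035,-0.019,-0.011,0,0,0,1],[0.035,-0.019,-0.011,0,0,0,1],[0.035,-0.019,-0.011,0,0,0,1],[0,0,0,0,0,0,1]],
  ],
)

```text
time_s: 10.1
position: [0.4874, 0.2236, 0.3545]
eef_rot: [3.142, -0.001, 1.577]
wrist_force: [0.3, -0.3, 0.2]
finger_gap: 0.0853
grip_force: 0.0
```

```bash
python3 - <<'E'
from h import *
hold()
im,o=olive("wrist",300); cv2.imwrite("pics/w3.png",im)
for r in o: print(*r)
M=cm("wrist")
for d in recognise("wrist","radio1_c"): print(round(d["conf"],2),np.round(w("wrist",d["point"],M),4))
im,o=olive("top",60)
for r in o: print("top",*r)
E
```

```text
t 10.1 pos [0.4874 0.2236 0.3545] rot [ 1.800e+02 -4.000e-02  9.034e+01] F [ 0.3 -0.3  0.2] gap 0.0853 gf 0.0
[0.438  0.2223] -12.0 [0.033 0.054] [280. 160.]
[0.5457 0.2243] 14.6 [0.033 0.055] [361. 159.]
[0.5496 0.3123] 4.0 [0.034 0.055] [368.  88.]
[0.4366 0.4016] -89.7 [0.011 0.035] [274.   6.]
0.73 [0.5401 0.2292 0.099 ]
0.59 [0.5643 0.0784 0.1058]
top [0.4361 0.2193] -6.5 [0.04  0.057] [259. 233.]
top [0.5439 0.2225] 12.9 [0.038 0.062] [259. 200.]
```

View pics/w3.png

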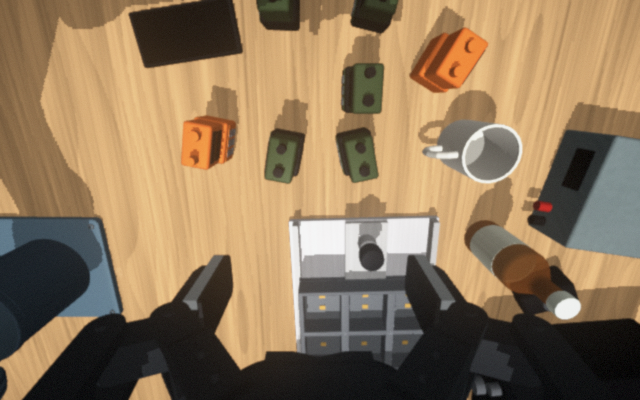

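The view shows olive radios at (285,155), (357,155), (363,88), (278,10) and (375,10). I'll pick the one at (357,155) first; its centre is about (0.545, 0.2235), yaw +13.8°.

Emit:
send_rows(
  series=[
    [[0,0.029,0.03,0,0,0,1],[0,0.029,0.03,0,0,0,1],[0,0,0.045,0,0,-6.7,1],[0,0,0.05,0,0,-6.7,1],[0,0,0.05,0,0,0,1],[0,0,0.05,0,0,0,1],[0,0,0.03,0,0,0,1],[0,0,0.014,0,0,0,1],[0,0,0,0,0,0,0.2],[0,0,0,0,0,0,0.2],[0,0,0,0,0,0,0.2],[0,0,0,0,0,0,0.2]],
  ],
  grip_force=50,
)

```text
time_s: 11.75
position: [0.5476, 0.2218, 0.0569]
eef_rot: [3.139, 0.0, 1.807]
wrist_force: [-0.8, -1.0, 6.0]
finger_gap: 0.0372
grip_force: 55.3
```

Emit:
send_rows(
  series=[
    [[0,0,0,0,0,0,0.2],[0,0,0,0,0,0,0.2],[0,0,-0.02,0,0,0,0.2],[0,0,-0.04,0,0,0,0.2],[0,0,-0.045,0,0,6,0.2],[0,0,-0.05,0,0,6,0.2],[0,0,0,0,0,0,0.2]],
  ],
)

```text
time_s: 12.62
position: [0.5489, 0.2223, 0.2149]
eef_rot: [3.133, -0.002, 1.597]
wrist_force: [0.8, -0.0, -4.1]
finger_gap: 0.0374
grip_force: 54.5
```

Emit:
send_rows(
  series=[
    [[-0.03,0.008,0,0,0,-0.4,0.2],[-0.044,0.0114,0,0,0,0,0.2],[-0.044,0.0114,0,0,0,0,0.2],[-0.044,0.0114,0,0,0,0,0.2],[-0.044,0.0114,0,0,0,0,0.2],[-0.044,0.0114,0,0,0,0,0.2],[-0.044,0.0114,0,0,0,0,0.2],[-0.03,0.0075,0,0,0,0,0.2],[-0.0155,0.004,0,0,0,0,0.2],[0,0,0,0,0,0,0.2],[0,0,0,0,0,0,0.2]],
  ],
)

```text
time_s: 14.0
position: [0.6452, -0.1133, 0.2098]
eef_rot: [-3.14, -0.001, 1.606]
wrist_force: [-0.1, 0.6, -2.9]
finger_gap: 0.0373
grip_force: 54.4
```

```bash
python3 - <<'E'
from h import *
hold(); cv2.imwrite("pics/w4.png",camera("wrist")); cv2.imwrite("pics/s4.png",camera("side"))
a=cv2.imread("pics/s4.png")[60:260,200:400]
cv2.imwrite("pics/v4.png",np.hstack([cv2.resize(a,(400,400),interpolation=2),cv2.imread("pics/w4.png")[:,120:520]]))
E
```

```text
t 14.0 pos [ 0.6452 -0.1133  0.2098] rot [-1.7993e+02 -7.0000e-02  9.2000e+01] F [-0.1  0.6 -2.9] gap 0.0373 gf 54.4
```

View pics/v4.png

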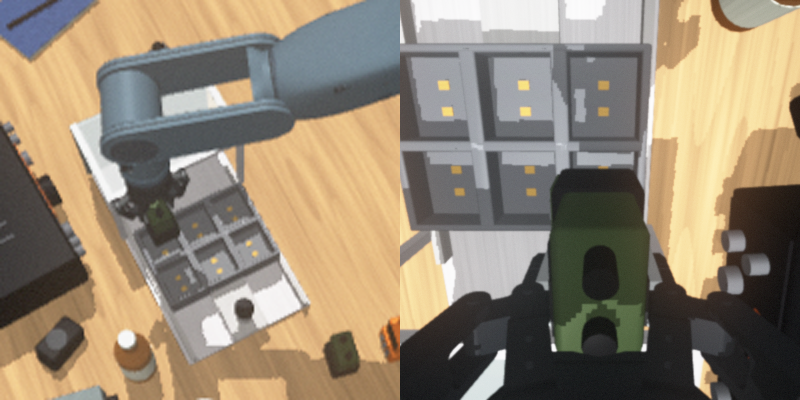

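```bash
python3 - <<'E'
from h import *
M=cm("wrist"); r=lambda p,z: ray("wrist",(p[0]-280,p[1]),z,M)
fr=[[(443,85),(447,112)],[(523,86),(527,112)],[(603,85),(603,112)]]; bk=[[(456,170),(459,192)],[(530,170),(532,192)]]
F=[np.mean([r(p,.046) for p in c],0)[:2] for c in fr];B=[np.mean([r(p,.046) for p in c],0)[:2] for c in bk]
print("cells2,4,6",np.round(F,4).tolist(),"1,3",np.round(B,4).tolist())
ang=np.arctan2(*(F[2]-F[0])[::-1]); print("yaw",np.degrees(ang))
c,s=np.cos(ang),np.sin(ang)
ms=[f-[c*lx-s*.041,s*lx+c*.041] for f,lx in zip(F,(-.076,0,.076))]+[f-[c*lx+s*.041,s*lx-c*.041] for f,lx in zip(B,(-.076,0))]
print(np.round(ms,4).tolist(),np.mean(ms,0))
# rims at z .08: front inner/outer edge, mid divider centre, rear
for n,p in [("front outer/mid",(527,45)),("front inner",(527,54)),("divider mid",(522,148)),("rear outer",(480,228)),("right outer",(650,45)),("mid junction L",(474,150)),("mid junc R",(562,149))]: print(n,np.round(r(p,.08),4))
E
```

```text
cells2,4,6 [[0.4954, -0.0398], [0.5726, -0.0376], [0.6479, -0.0345]] 1,3 [[0.4984, -0.1221], [0.5756, -0.1194]]
yaw 2.0169447935412372
[[0.5728, -0.0781], [0.5741, -0.0785], [0.5734, -0.0781], [0.5729, -0.0785], [0.5741, -0.0784]] [ 0.57347781 -0.07833509]
front outer/mid [0.5839 0.0049 0.08  ]
front inner [ 0.5836 -0.0018  0.08  ]
divider mid [ 0.5761 -0.0793  0.08  ]
rear outer [ 0.5313 -0.1595  0.08  ]
right outer [0.6841 0.0084 0.08  ]
mid junction L [ 0.5326 -0.0826  0.08  ]
mid junc R [ 0.6122 -0.0789  0.08  ]
```

Emit:
send_rows(
  series=[
    [[-0.0045,0.0045,0.02,0,0,0,0.2],[0,0,0.03,0,0,0,0.2],[0,0,0.02,0,0,0,0.2],[0,0,0.015,0,0,0,0.2],[0,0,0,0,0,0,0.2]],
  ],
)

```text
time_s: 14.72
position: [0.6493, -0.1186, 0.1232]
eef_rot: [-3.138, -0.001, 1.605]
wrist_force: [0.0, -0.6, -3.1]
finger_gap: 0.0373
grip_force: 54.2
```

Emit:
send_rows(
  series=[
    [[0,0,0.01,0,0,0,0.2],[0,0,0.007,0,0,0,0.2],[0,0,0.003,0,0,0,0.2],[0,0,0,0,0,0,0.2]],
  ],
)

```text
time_s: 15.22
position: [0.6503, -0.1192, 0.1052]
eef_rot: [-3.141, -0.0, 1.604]
wrist_force: [-0.4, -1.0, -2.6]
finger_gap: 0.0379
grip_force: 54.5
```

Emit:
send_rows(
  series=[
    [[0,0,0.001,0,0,0,0.7],[0,0,0,0,0,0,0.7],[0,0,0,0,0,0,0.7],[0,0,-0.02,0,0,0,0.7],[0,0,-0.04,0,0,0,0.7],[0,0,-0.05,0,0,0,0.7],[0.02,-0.012,0,0,0,0,1],[0.04,-0.023,0,0,0,0,1],[0.05,-0.029,0,0,0,0,1],[0.05,-0.029,0,0,0,0,1],[0.05,-0.029,0,0,0,0,1]],
  ],
)

```text
time_s: 16.6
position: [0.5204, 0.0879, 0.2148]
eef_rot: [3.14, -0.0, 1.604]
wrist_force: [-0.1, 0.9, -1.0]
finger_gap: 0.085
grip_force: 0.0
```

Emit:
send_rows(
  series=[
    [[0.05,-0.029,0,0,0,0,1],[0.05,-0.029,0,0,0,0,1],[0.03,-0.018,0,0,0,0,1],[0.007,-0.004,0,0,0,6.4,1],[0,0,0,0,0,6.4,1],[0,0,0,0,0,0,1]],
  ],
)

```text
time_s: 17.35
position: [0.4367, 0.2211, 0.2147]
eef_rot: [3.141, -0.0, 1.383]
wrist_force: [-1.3, -0.7, -0.0]
finger_gap: 0.0853
grip_force: 0.0
```

```bash
python3 - <<'E'
from h import *
hold()
im,o=olive("wrist",300); cv2.imwrite("pics/w5.png",im)
for r in o: print(*r)
im,o=olive("top",60); cv2.imwrite("pics/t5.png",im)
for r in o: print("top",*r)
E
```

```text
t 17.35 pos [0.4367 0.2211 0.2147] rot [ 1.7995e+02 -2.0000e-02  7.9220e+01] F [-1.3 -0.7 -0. ] gap 0.0853 gf 0.0
[0.437  0.2241] -9.7 [0.034 0.055] [316. 188.]
[0.548  0.3145] 4.1 [0.036 0.059] [435.  51.]
top [0.435  0.2102] 80.6 [0.037 0.04 ] [262. 233.]
top [0.5455 0.3098] 1.6 [0.036 0.063] [232. 198.]
top [0.5604 0.4222] -16.8 [0.041 0.067] [199. 193.]
top [ 0.6492 -0.1161] 1.5 [0.049 0.059] [363. 170.]
```

Emit:
send_rows(
  series=[
    [[0.0025,0,0.03,0,0,0,1],[0,0,0.05,0,0,0,1],[0,0,0.05,0,0,0,1],[0,0,0.028,0,0,0,1],[0,0,0,0,0,0,0.2],[0,0,0,0,0,0,0.2],[0,0,0,0,0,0,0.2],[0,0,0,0,0,0,0.2],[0,0,0,0,0,0,0.2],[0,0,0,0,0,0,0.2]],
  ],
)

```text
time_s: 18.7
position: [0.4381, 0.2236, 0.0578]
eef_rot: [3.139, -0.001, 1.381]
wrist_force: [-1.9, 0.0, 7.0]
finger_gap: 0.0376
grip_force: 56.8
```

Emit:
send_rows(
  series=[
    [[0,0,-0.02,0,0,0,0.2],[0,0,-0.04,0,0,0,0.2],[0,0,-0.045,0,0,-6.4,0.2],[0,0,-0.05,0,0,-6.4,0.2],[0,0,0,0,0,0,0.2]],
  ],
)

```text
time_s: 19.32
position: [0.4397, 0.224, 0.2157]
eef_rot: [3.132, -0.002, 1.605]
wrist_force: [-0.1, 0.7, -4.3]
finger_gap: 0.0377
grip_force: 56.0
```

Emit:
send_rows(
  series=[
    [[-0.03,0.004,0,0,0,0,0.2],[-0.044,0.0059,0,0,0,0,0.2],[-0.044,0.0059,0,0,0,0,0.2],[-0.044,0.0059,0,0,0,0,0.2],[-0.044,0.0059,0,0,0,0,0.2],[-0.044,0.0059,0,0,0,0,0.2],[-0.044,0.0059,0,0,0,0,0.2],[-0.03,0.004,0,0,0,0,0.2],[-0.0235,0.0035,0,0,0,0,0.2],[0,0,0,0,0,0,0.2],[0,0,0,0,0,0,0.2]],
  ],
)

```text
time_s: 20.7
position: [0.4949, -0.1216, 0.2102]
eef_rot: [-3.14, -0.002, 1.604]
wrist_force: [-0.6, -0.1, -3.9]
finger_gap: 0.0373
grip_force: 55.1
```

```bash
python3 - <<'E'
from h import *
hold(); cv2.imwrite("pics/w6.png",camera("wrist"))
E
```

```text
t 20.7 pos [ 0.4949 -0.1216  0.2102] rot [-1.7988e+02 -9.0000e-02  9.1890e+01] F [-0.6 -0.1 -3.9] gap 0.0373 gf 55.1
```

View pics/w6.png

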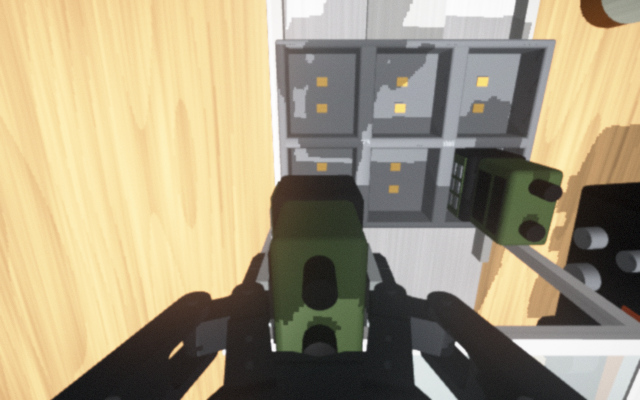

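The wrist view shows the first radio upright in cell 5. The column for cell 1, with contacts at x=322, lies about 4 mm to +x of the held radio.

Emit:
send_rows(
  series=[
    [[0,0.004,0.02,0,0,0,0.2],[0,0,0.03,0,0,0,0.2],[0,0,0.02,0,0,0,0.2],[0,0,0.015,0,0,0,0.2],[0,0,0,0,0,0,0.2]],
  ],
)

```text
time_s: 21.38
position: [0.499, -0.1213, 0.1254]
eef_rot: [-3.14, -0.001, 1.605]
wrist_force: [0.2, 0.2, -2.9]
finger_gap: 0.0375
grip_force: 54.9
```

Emit:
send_rows(
  series=[
    [[0,0,0.01,0,0,0,0.2],[0,0,0.007,0,0,0,0.2],[0,0,0.003,0,0,0,0.2],[0,0,0,0,0,0,0.2]],
  ],
)

```text
time_s: 21.88
position: [0.4997, -0.1223, 0.1062]
eef_rot: [-3.141, -0.0, 1.604]
wrist_force: [0.4, 0.0, -3.9]
finger_gap: 0.0376
grip_force: 55.2
```

Emit:
send_rows(
  series=[
    [[0,0,0.002,0,0,0,0.7],[0,0,0,0,0,0,0.7],[0,0,0,0,0,0,0.7],[0,0,-0.02,0,0,0,0.7],[0,0,-0.04,0,0,0,0.7],[0,0,-0.05,0,0,0,0.7],[0.02,0.003,0,0,0,0,1],[0.04,0.006,0,0,0,0,1],[0.05,0.007,0,0,0,0,1],[0.05,0.007,0,0,0,0,1],[0.05,0.007,0,0,0,0,1]],
  ],
)

```text
time_s: 23.25
position: [0.5229, 0.0901, 0.2147]
eef_rot: [3.141, 0.0, 1.604]
wrist_force: [0.5, -0.5, -0.6]
finger_gap: 0.0853
grip_force: 0.0
```

Emit:
send_rows(
  series=[
    [[0.05,0.007,0,0,0,0,1],[0.05,0.007,0,0,0,0,1],[0.05,0.0075,0,0,0,0,1],[0.05,0.0075,0,0,0,-1,1],[0.025,0.0037,0,0,0,0,1],[0,0,0,0,0,0,1]],
  ],
)

```text
time_s: 24.0
position: [0.547, 0.3165, 0.214]
eef_rot: [-3.142, -0.0, 1.625]
wrist_force: [0.6, -0.3, 0.0]
finger_gap: 0.0855
grip_force: 0.0
```

```bash
python3 - <<'E'
from h import *
hold()
im,o=olive("wrist",300); cv2.imwrite("pics/w7.png",im)
for r in o: print(*r)
im,o=olive("top",60); cv2.imwrite("pics/t7.png",im)
for r in o: print("top",*r)
E
```

```text
t 24.0 pos [0.547  0.3165 0.214 ] rot [-1.80e+02 -1.00e-02  9.31e+01] F [ 0.6 -0.3  0. ] gap 0.0855 gf 0.0
[0.5491 0.3141] -0.5 [0.034 0.055] [320. 192.]
[0.5643 0.4304] -12.7 [0.034 0.049] [348.  49.]
[0.4365 0.4259] -3.7 [0.035 0.059] [181.  45.]
top [0.4355 0.4228] 1.6 [0.039 0.066] [197. 231.]
top [ 0.5002 -0.1246] 1.6 [0.039 0.062] [364. 216.]
top [0.5455 0.3098] 1.6 [0.036 0.063] [232. 198.]
top [ 0.6492 -0.1144] 1.5 [0.049 0.062] [362. 170.]
```

Emit:
send_rows(
  series=[
    [[-0.0025,0.002,0.03,0,0,2,1],[0,0,0.05,0,0,0,1],[0,0,0.05,0,0,0,1],[0,0,0.027,0,0,0,1],[0,0,0,0,0,0,0.2],[0,0,0,0,0,0,0.2],[0,0,0,0,0,0,0.2],[0,0,0,0,0,0,0.2],[0,0,0,0,0,0,0.2],[0,0,0,0,0,0,0.2]],
  ],
)

```text
time_s: 25.35
position: [0.5507, 0.3124, 0.0594]
eef_rot: [3.138, -0.001, 1.587]
wrist_force: [-1.3, -0.5, 5.5]
finger_gap: 0.0378
grip_force: 56.7
```

Emit:
send_rows(
  series=[
    [[0,0,-0.02,0,0,0,0.2],[0,0,-0.04,0,0,0,0.2],[0,0,-0.045,0,0,-0.9,0.2],[0,0,-0.05,0,0,0,0.2],[0,0,0,0,0,0,0.2]],
  ],
)

```text
time_s: 25.98
position: [0.5519, 0.3133, 0.2177]
eef_rot: [3.132, -0.003, 1.603]
wrist_force: [0.7, -0.1, -3.5]
finger_gap: 0.0373
grip_force: 55.9
```

Emit:
send_rows(
  series=[
    [[-0.03,0.0073,0,0,0,0,0.2],[-0.044,0.0107,0,0,0,0,0.2],[-0.044,0.0107,0,0,0,0,0.2],[-0.044,0.0107,0,0,0,0,0.2],[-0.044,0.0107,0,0,0,0,0.2],[-0.044,0.0107,0,0,0,0,0.2],[-0.044,0.0107,0,0,0,0,0.2],[-0.03,0.0073,0,0,0,0,0.2],[-0.028,0.0066,0,0,0,0,0.2],[0,0,0,0,0,0,0.2],[0,0,0,0,0,0,0.2]],
  ],
)

```text
time_s: 27.35
position: [0.6452, -0.0363, 0.2108]
eef_rot: [-3.139, -0.001, 1.603]
wrist_force: [-0.2, 0.8, -3.6]
finger_gap: 0.0372
grip_force: 55.9
```

Emit:
send_rows(
  series=[
    [[0,0.0015,0.02,0,0,0,0.2],[0,0,0.03,0,0,0,0.2],[0,0,0.02,0,0,0,0.2],[0,0,0.015,0,0,0,0.2],[0,0,0,0,0,0,0.2]],
  ],
)

```text
time_s: 27.98
position: [0.6466, -0.0358, 0.1259]
eef_rot: [-3.139, -0.001, 1.604]
wrist_force: [0.1, -0.2, -2.9]
finger_gap: 0.0376
grip_force: 55.7
```

Emit:
send_rows(
  series=[
    [[0,0,0.01,0,0,0,0.2],[0,0,0.007,0,0,0,0.2],[0,0,0.003,0,0,0,0.2],[0,0,0,0,0,0,0.2]],
  ],
)

```text
time_s: 28.48
position: [0.6475, -0.0369, 0.1072]
eef_rot: [-3.141, -0.0, 1.603]
wrist_force: [0.2, 0.1, -4.1]
finger_gap: 0.0376
grip_force: 55.9
```

Emit:
send_rows(
  series=[
    [[0,0,0.001,0,0,0,0.7],[0,0,0,0,0,0,0.7],[0,0,0,0,0,0,0.7],[0,0,-0.02,0,0,0,0.7],[0,0,-0.04,0,0,0,0.7],[0,0,-0.05,0,0,0,0.7],[0.02,-0.003,0,0,0,0,1],[0.04,-0.006,0,0,0,0,1],[0.05,-0.0077,0,0,0,0,1],[0.05,-0.0077,0,0,0,0,1],[0.05,-0.0077,0,0,0,0,1]],
  ],
)

```text
time_s: 29.85
position: [0.6077, 0.1739, 0.2154]
eef_rot: [-3.14, -0.0, 1.603]
wrist_force: [0.4, -0.7, -1.0]
finger_gap: 0.0851
grip_force: 0.0
```

Emit:
send_rows(
  series=[
    [[0.05,-0.0077,0,0,0,0,1],[0.05,-0.0077,0,0,0,0,1],[0.05,-0.0077,0,0,0,0,1],[0.05,-0.0077,0,0,0,0,1],[0.05,-0.0077,0,0,0,0,1],[0.005,0,0,0,0,7.4,1],[0,0,0,0,0,7.4,1],[0,0,0,0,0,0,1]],
  ],
)

```text
time_s: 30.85
position: [0.5613, 0.4262, 0.2152]
eef_rot: [-3.14, 0.001, 1.346]
wrist_force: [0.4, -0.5, 0.7]
finger_gap: 0.0855
grip_force: 0.0
```

```bash
python3 - <<'E'
from h import *
hold()
im,o=olive("wrist",300); cv2.imwrite("pics/w8.png",im)
for r in o: print(*r)
im,o=olive("top",60); cv2.imwrite("pics/t8.png",im)
for r in o: print("top",*r)
E
```

```text
t 30.85 pos [0.5613 0.4262 0.2152] rot [-1.7993e+02  6.0000e-02  7.7150e+01] F [ 0.4 -0.5  0.7] gap 0.0855 gf 0.0
[0.4367 0.4282] -1.0 [0.036 0.059] [184. 217.]
[0.5635 0.4293] -11.7 [0.034 0.055] [318. 186.]
top [0.4359 0.4096] 1.6 [0.039 0.046] [201. 231.]
top [ 0.4986 -0.1246] 1.6 [0.042 0.062] [364. 216.]
top [0.5603 0.4216] -14.3 [0.04  0.069] [199. 193.]
top [ 0.6492 -0.1144] 1.5 [0.049 0.062] [362. 170.]
top [ 0.6454 -0.0342] 1.5 [0.053 0.059] [338. 171.]
```

Emit:
send_rows(
  series=[
    [[0.0015,0.002,0.03,0,0,-0.8,1],[0,0,0.05,0,0,0,1],[0,0,0.05,0,0,0,1],[0,0,0.028,0,0,0,1],[0,0,0,0,0,0,0.2],[0,0,0,0,0,0,0.2],[0,0,0,0,0,0,0.2],[0,0,0,0,0,0,0.2],[0,0,0,0,0,0,0.2],[0,0,0,0,0,0,0.2]],
  ],
)

```text
time_s: 32.2
position: [0.5653, 0.4275, 0.0607]
eef_rot: [3.139, -0.002, 1.359]
wrist_force: [-1.9, 0.5, 6.5]
finger_gap: 0.0375
grip_force: 52.5
```

Emit:
send_rows(
  series=[
    [[0,0,-0.02,0,0,0,0.2],[0,0,-0.04,0,0,0,0.2],[0,0,-0.045,0,0,-7,0.2],[0,0,-0.05,0,0,-7,0.2],[0,0,0,0,0,0,0.2]],
  ],
)

```text
time_s: 32.83
position: [0.567, 0.4279, 0.2203]
eef_rot: [3.131, -0.005, 1.603]
wrist_force: [0.4, 0.1, -3.4]
finger_gap: 0.0375
grip_force: 51.8
```

Emit:
send_rows(
  series=[
    [[-0.03,-0.0008,0,0,0,0,0.2],[-0.044,-0.0008,0,0,0,0,0.2],[-0.044,-0.0008,0,0,0,0,0.2],[-0.044,-0.0008,0,0,0,0,0.2],[-0.044,-0.0008,0,0,0,0,0.2],[-0.044,-0.0008,0,0,0,0,0.2],[-0.044,-0.0008,0,0,0,0,0.2],[-0.044,-0.0008,0,0,0,0,0.2],[-0.044,-0.0008,0,0,0,0,0.2],[-0.044,-0.0008,0,0,0,0,0.2],[-0.03,-0.0008,0,0,0,0,0.2],[-0.0104,-0.0008,0,0,0,0,0.2]],
  ],
)

```text
time_s: 34.33
position: [0.5688, -0.0415, 0.212]
eef_rot: [-3.139, -0.0, 1.599]
wrist_force: [-0.5, 0.6, -4.9]
finger_gap: 0.0376
grip_force: 51.3
```

Emit:
send_rows(
  series=[
    [[0,0,0,0,0,0,0.2],[0,0,0,0,0,0,0.2]],
  ],
)

```text
time_s: 34.58
position: [0.5695, -0.0386, 0.2129]
eef_rot: [-3.141, -0.001, 1.603]
wrist_force: [-0.3, -0.5, -3.7]
finger_gap: 0.0374
grip_force: 51.3
```

Emit:
send_rows(
  series=[
    [[0,0.0015,0.02,0,0,0,0.2],[0,0,0.03,0,0,0,0.2],[0,0,0.02,0,0,0,0.2],[0,0,0.015,0,0,0,0.2],[0,0,0,0,0,0,0.2]],
  ],
)

```text
time_s: 35.2
position: [0.5705, -0.0388, 0.1272]
eef_rot: [-3.139, -0.001, 1.604]
wrist_force: [0.2, 0.0, -3.5]
finger_gap: 0.0374
grip_force: 51.1
```

Emit:
send_rows(
  series=[
    [[0,0,0.01,0,0,0,0.2],[0,0,0.007,0,0,0,0.2],[0,0,0.004,0,0,0,0.2],[0,0,0,0,0,0,0.2]],
  ],
)

```text
time_s: 35.7
position: [0.5713, -0.0398, 0.1073]
eef_rot: [3.141, 0.0, 1.603]
wrist_force: [0.1, -0.7, -3.5]
finger_gap: 0.0373
grip_force: 51.2
```

Emit:
send_rows(
  series=[
    [[0,0,0,0,0,0,0.65],[0,0,0,0,0,0,0.65],[0,0,0,0,0,0,0.65],[0,0,-0.02,0,0,0,0.65],[0,0,-0.04,0,0,0,0.65],[0,0,-0.05,0,0,0,0.65],[0.02,-0.005,0,0,0,0,1],[0.04,-0.01,0,0,0,0,1],[0.05,-0.0126,0,0,0,0,1],[0.05,-0.0126,0,0,0,0,1],[0.05,-0.0126,0,0,0,0,1]],
  ],
)

```text
time_s: 37.08
position: [0.5104, 0.1702, 0.2165]
eef_rot: [-3.141, -0.0, 1.603]
wrist_force: [1.3, -0.8, -0.2]
finger_gap: 0.0852
grip_force: 0.0
```

Emit:
send_rows(
  series=[
    [[0.05,-0.0126,0,0,0,0,1],[0.05,-0.0126,0,0,0,0,1],[0.05,-0.0126,0,0,0,0,1],[0.05,-0.0126,0,0,0,0,1],[0.05,-0.0126,0,0,0,0,1],[0.0117,-0.003,0,0,0,1.3,1],[0,0,0,0,0,0,1],[0,0,0,0,0,0,1]],
  ],
)

```text
time_s: 38.08
position: [0.4372, 0.4273, 0.2168]
eef_rot: [-3.141, 0.001, 1.58]
wrist_force: [0.2, -0.6, -0.6]
finger_gap: 0.085
grip_force: 0.0
```

```bash
python3 - <<'E'
from h import *
hold()
im,o=olive("wrist",300); cv2.imwrite("pics/w9.png",im)
for r in o: print(*r)
im,o=olive("top",60); cv2.imwrite("pics/t9.png",im)
for r in o: print("top",*r)
E
```

```text
t 38.08 pos [0.4372 0.4273 0.2168] rot [-1.7996e+02  5.0000e-02  9.0550e+01] F [ 0.2 -0.6 -0.6] gap 0.085 gf 0.0
[0.4358 0.4287] 1.5 [0.034 0.056] [316. 188.]
top [0.4356 0.4211] 1.6 [0.039 0.069] [198. 231.]
top [ 0.5001 -0.1214] 1.6 [0.039 0.062] [364. 216.]
top [ 0.5699 -0.0379] 1.6 [0.046 0.056] [338. 194.]
top [ 0.6492 -0.1161] 1.5 [0.049 0.059] [363. 170.]
top [ 0.6519 -0.0291] 1.5 [0.046 0.062] [336. 169.]
```

Emit:
send_rows(
  series=[
    [[0.0005,-0.0015,0.03,0,0,-0.7,1],[0,0,0.05,0,0,0,1],[0,0,0.05,0,0,0,1],[0,0,0.029,0,0,0,1],[0,0,0,0,0,0,0.2],[0,0,0,0,0,0,0.2],[0,0,0,0,0,0,0.2],[0,0,0,0,0,0,0.2],[0,0,0,0,0,0,0.2],[0,0,0,0,0,0,0.2]],
  ],
)

```text
time_s: 39.42
position: [0.4368, 0.4291, 0.0605]
eef_rot: [3.139, -0.002, 1.592]
wrist_force: [-1.6, -1.5, 6.1]
finger_gap: 0.0383
grip_force: 49.0
```

Emit:
send_rows(
  series=[
    [[0,0,-0.02,0,0,0,0.2],[0,0,-0.04,0,0,0,0.2],[0,0,-0.045,0,0,-0.6,0.2],[0,0,-0.05,0,0,0,0.2],[0,0,0,0,0,0,0.2]],
  ],
)

```text
time_s: 40.05
position: [0.4382, 0.43, 0.2186]
eef_rot: [3.133, -0.005, 1.603]
wrist_force: [-0.0, -0.2, -4.3]
finger_gap: 0.0382
grip_force: 50.6
```

Emit:
send_rows(
  series=[
    [[-0.03,0.0028,0,0,0,0,0.2],[-0.044,0.004,0,0,0,0,0.2],[-0.044,0.004,0,0,0,0,0.2],[-0.044,0.004,0,0,0,0,0.2],[-0.044,0.004,0,0,0,0,0.2],[-0.044,0.004,0,0,0,0,0.2],[-0.044,0.004,0,0,0,0,0.2],[-0.044,0.004,0,0,0,0,0.2],[-0.044,0.004,0,0,0,0,0.2],[-0.044,0.004,0,0,0,0,0.2],[-0.03,0.0028,0,0,0,0,0.2],[-0.0155,0.0014,0,0,0,0,0.2]],
  ],
)

```text
time_s: 41.55
position: [0.4932, -0.0427, 0.212]
eef_rot: [-3.139, -0.001, 1.601]
wrist_force: [-0.5, 0.5, -4.1]
finger_gap: 0.0376
grip_force: 51.7
```

Emit:
send_rows(
  series=[
    [[0,0,0,0,0,0,0.2],[0,0,0,0,0,0,0.2]],
  ],
)

```text
time_s: 41.8
position: [0.4936, -0.0403, 0.2129]
eef_rot: [-3.141, -0.001, 1.603]
wrist_force: [-0.6, 0.6, -3.9]
finger_gap: 0.0377
grip_force: 51.7
```

Emit:
send_rows(
  series=[
    [[0,0.0015,0.02,0,0,0,0.2],[0,0,0.03,0,0,0,0.2],[0,0,0.02,0,0,0,0.2],[0,0,0.015,0,0,0,0.2],[0,0,0,0,0,0,0.2]],
  ],
)

```text
time_s: 42.42
position: [0.4947, -0.0404, 0.1274]
eef_rot: [-3.139, -0.001, 1.604]
wrist_force: [0.2, 0.3, -3.5]
finger_gap: 0.0378
grip_force: 51.5
```

Emit:
send_rows(
  series=[
    [[0,0,0.01,0,0,0,0.2],[0,0,0.007,0,0,0,0.2],[0,0,0.004,0,0,0,0.2],[0,0,0,0,0,0,0.2]],
  ],
)

```text
time_s: 42.92
position: [0.4955, -0.0415, 0.1072]
eef_rot: [-3.141, -0.0, 1.603]
wrist_force: [-0.0, 0.2, -3.5]
finger_gap: 0.0379
grip_force: 51.6
```

Emit:
send_rows(
  series=[
    [[0,0,0,0,0,0,0.65],[0,0,0,0,0,0,0.65],[0,0,0,0,0,0,0.65],[0,0,-0.02,0,0,0,0.65],[0,0,-0.04,0,0,0,0.65],[0,0,-0.05,0,0,0,0.65],[0.03,0.019,-0.02,0,0,0,1],[0.03,0.019,-0.02,0,0,0,1],[0.03,0.019,-0.02,0,0,0,1],[0.029,0.0185,-0.02,0,0,0,1],[0,0,0,0,0,0,1]],
  ],
)

```text
time_s: 44.3
position: [0.5686, 0.0818, 0.2989]
eef_rot: [3.138, -0.0, 1.606]
wrist_force: [-0.7, 0.3, 0.6]
finger_gap: 0.0854
grip_force: 0.0
```

```bash
python3 - <<'E'
from h import *
hold(); M=cm("wrist"); im=camera("wrist"); cv2.imwrite("pics/w10.png",im)
for d in outline_of("wrist","knob")[:1]:
    m=d["pixels"];ys,xs=np.nonzero(m); print("knob",d["conf"],xs.mean(),ys.mean(),ray("wrist",(xs.mean(),ys.mean()),.1,M))
im,o=olive("top",60); cv2.imwrite("pics/t10.png",im)
for r in o: print("top",*r)
E
```

```text
t 44.3 pos [0.5686 0.0818 0.2989] rot [ 1.7978e+02 -1.0000e-02  9.2000e+01] F [-0.7  0.3  0.6] gap 0.0854 gf 0.0
knob 0.87 316.17125 172.4 [0.56775091 0.07909037 0.1       ]
top [ 0.5002 -0.123 ] 1.6 [0.039 0.059] [364. 216.]
top [ 0.4962 -0.0415] 1.6 [0.043 0.059] [339. 216.]
top [ 0.5731 -0.0378] 1.6 [0.039 0.056] [338. 193.]
top [ 0.6492 -0.1144] 1.5 [0.049 0.062] [362. 170.]
top [ 0.6519 -0.0308] 1.5 [0.046 0.059] [337. 169.]
```

View pics/w10.png

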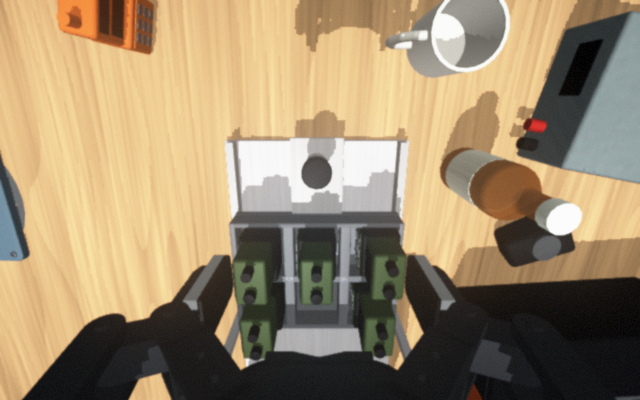

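The picture shows five olive radios standing in five cells, with the knob at (316,172). Next I'll grip the knob and slide the tray home.

Emit:
send_rows(
  series=[
    [[-0.002,-0.001,0.04,0,0,0,1],[0,0,0.045,0,0,0,1],[0,0,0.045,0,0,0,1],[0,0,0.045,0,0,0,1],[0,0,0.03,0,0,0,1],[0,0,0.016,0,0,0,1],[0,0,0,0,0,0,0],[0,0,0,0,0,0,0],[0,0,0,0,0,0,0],[0,0,0,0,0,0,0],[0,0,0,0,0,0,0],[0,0,0,0,0,0,0]],
  ],
  grip_force=60,
)

```text
time_s: 45.95
position: [0.5668, 0.0778, 0.0781]
eef_rot: [3.139, 0.001, 1.603]
wrist_force: [-2.7, -1.5, 4.9]
finger_gap: 0.0344
grip_force: 59.4
```

Emit:
send_rows(
  series=[
    [[0,0,0,0,0,0,0],[0,0,-0.006,0,0,0,0],[0,0,-0.006,0,0,0,0],[0,0,-0.006,0,0,0,0],[0,0,0,0,0,0,0],[-0.005,0,0,0,0,0,0],[-0.01,0,0,0,0,0,0],[-0.01,0,0,0,0,0,0],[0,0,0,0,0,0,0]],
  ],
)

```text
time_s: 47.08
position: [0.5676, 0.0521, 0.0941]
eef_rot: [3.141, 0.001, 1.602]
wrist_force: [5.9, -2.4, -9.7]
finger_gap: 0.035
grip_force: 60.8
```

Emit:
send_rows(
  series=[
    [[-0.01,0,0,0,0,0,0],[-0.015,0,0,0,0,0,0],[-0.018,0,0,0,0,0,0],[-0.018,0,0,0,0,0,0],[-0.018,0,0,0,0,0,0],[-0.018,0,0,0,0,0,0],[-0.018,0,0,0,0,0,0],[-0.015,0,0,0,0,0,0],[-0.01,0,0,0,0,0,0],[-0.004,0,0,0,0,0,0],[0,0,0,0,0,0,0]],
  ],
)

```text
time_s: 48.45
position: [0.5724, -0.0911, 0.094]
eef_rot: [3.14, -0.0, 1.602]
wrist_force: [5.7, -1.4, -9.1]
finger_gap: 0.0344
grip_force: 60.9
```

Emit:
send_rows(
  series=[
    [[0,0,0.005,0,0,0,0],[0,0,0.005,0,0,0,0],[0,0,0.006,0,0,0,0],[0,0,0,0,0,0,0],[0,0,0,0,0,0,0]],
  ],
)

```text
time_s: 49.08
position: [0.5724, -0.0911, 0.0787]
eef_rot: [3.14, 0.0, 1.603]
wrist_force: [5.3, -0.4, -6.3]
finger_gap: 0.0343
grip_force: 61.4
```

Emit:
send_rows(
  series=[
    [[0,0,0.001,0,0,0,0],[0.004,0,0,0,0,0,0],[0.004,0,0,0,0,0,0],[0,0,0,0,0,0,0]],
  ],
)

```text
time_s: 49.58
position: [0.5724, -0.0876, 0.0783]
eef_rot: [3.139, 0.008, 1.603]
wrist_force: [2.0, -16.4, -4.0]
finger_gap: 0.0342
grip_force: 61.2
```

The knob dropped back down and a 16 N tug didn't move the tray, so it is locked. I'll let go and move over to the lever.

Emit:
send_rows(
  series=[
    [[-0.006,0,0,0,0,0,0],[0,0,0,0,0,0,1],[0,0,0,0,0,0,1],[0,0,0,0,0,0,1],[0,0,0,0,0,0,1],[0,0,-0.03,0,0,0,1],[0,0,-0.05,0,0,0,1],[0,0,-0.05,0,0,0,1],[0,0,-0.05,0,0,0,1],[0,0,-0.05,0,0,0,1],[0,0,0,0,0,0,1]],
  ],
)

```text
time_s: 50.95
position: [0.5734, -0.0895, 0.3124]
eef_rot: [3.133, 0.004, 1.603]
wrist_force: [-0.5, -1.3, 0.2]
finger_gap: 0.0857
grip_force: 0.0
```

```bash
python3 - <<'E'
from h import *
hold(); M=cm("wrist"); im=camera("wrist"); cv2.imwrite("pics/w11.png",im); camera("top")
for d in recognise("wrist","knob")[:1]: print("knob",round(d["conf"],2),np.round(w("wrist",d["point"],M),4))
for d in outline_of("wrist","knob")[:1]:
    ys,xs=np.nonzero(d["pixels"]); print("knob",len(xs),xs.min(),xs.max(),ys.min(),ys.max(),ray("wrist",(xs.mean(),ys.mean()),.1,M))
cv2.imwrite("pics/v11.png",im)
E
```

```text
t 50.95 pos [ 0.5734 -0.0895  0.3124] rot [179.5    0.2   91.85] F [-0.5 -1.3  0.2] gap 0.0857 gf 0.0
knob 0.73 [ 0.5699 -0.0912  0.1065]
knob 807 301 331 151 182 [ 0.5732973  -0.08861709  0.1       ]
```

Emit:
send_rows(
  series=[
    [[-0.03,-0.0075,0,0,0,0,1],[-0.046,-0.0117,0,0,0,0,1],[-0.046,-0.0117,0,0,0,0,1],[-0.046,-0.0117,0,0,0,0,1],[-0.046,-0.0117,0,0,0,0,1],[-0.046,-0.0117,0,0,0,0,1],[-0.046,-0.0117,0,0,0,0,1],[-0.046,-0.0117,0,0,0,0,1],[-0.017,-0.0045,0,0,0,0,1],[0,0,0,0,0,0,0],[0,0,0,0,0,0,0]],
  ],
)

```text
time_s: 52.52
position: [0.49, -0.4592, 0.3069]
eef_rot: [-3.141, -0.002, 1.604]
wrist_force: [-0.2, 0.0, 0.9]
finger_gap: 0.0512
grip_force: 0.0
```

```bash
python3 - <<'E'
from h import *
hold(); M=cm("wrist"); im=camera("wrist"); cv2.imwrite("pics/w12.png",im)
for d in recognise("wrist","power_tip"): print("tip",round(d["conf"],2),np.round(w("wrist",d["point"],M),4),np.round(px("wrist",w("wrist",d["point"],M),M)))
for d in outline_of("wrist","power_tip")[:2]:
    ys,xs=np.nonzero(d["pixels"]); print(d["conf"],len(xs),xs.min(),xs.max(),ys.min(),ys.max())
E
```

```text
t 52.52 pos [ 0.49   -0.4592  0.3069] rot [-1.7998e+02 -9.0000e-02  9.1900e+01] F [-0.2  0.   0.9] gap 0.0512 gf 0.0
tip 0.72 [ 0.492  -0.4747  0.1387] [319. 191.]
0.86 540 306 335 175 202
```

View pics/w12.png

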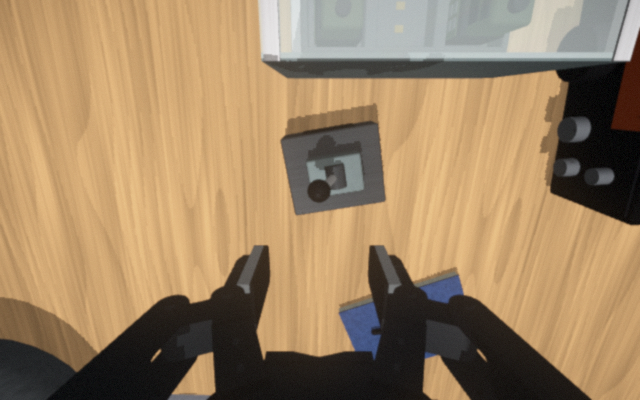

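The ball is at (319,189), leaning toward the robot, and the box is turned about 9°. I'll push along that direction with the fingers shut.

Emit:
send_rows(
  series=[
    [[-0.0106,-0.022,0,0,0,-3.5,0],[-0.0086,-0.0225,0,0,0,-3.5,0],[0,0,0.045,0,0,0,0],[0,0,0.05,0,0,0,0],[0,0,0.05,0,0,0,0],[0,0,0.035,0,0,0,0],[0,0,0.011,0,0,0,0],[0,0,0,0,0,0,0]],
  ],
)

```text
time_s: 53.68
position: [0.4467, -0.4824, 0.1167]
eef_rot: [3.142, 0.0, 1.726]
wrist_force: [-0.4, -0.6, 0.9]
finger_gap: 0.0
grip_force: 0.0
```

Emit:
send_rows(
  series=[
    [[0,0.01,0,0,0,0,0],[0,0.01,0,0,0,0,0],[0,0.01,0,0,0,0,0],[0,0.01,0,0,0,0,0],[0,0.01,0,0,0,0,0],[0,0.01,0,0,0,0,0],[0,0,0,0,0,0,0]],
  ],
)

```text
time_s: 54.55
position: [0.5065, -0.4731, 0.1158]
eef_rot: [3.141, -0.0, 1.726]
wrist_force: [-0.6, 0.2, -0.4]
finger_gap: -0.0004
grip_force: 0.0
```

Emit:
send_rows(
  series=[
    [[0,0.005,0,0,0,0,0],[0,0.004,0,0,0,0,0],[0,0.003,0,0,0,0,0],[0,0,0,0,0,0,0]],
  ],
)

```text
time_s: 55.05
position: [0.5151, -0.4721, 0.1159]
eef_rot: [-3.137, -0.001, 1.725]
wrist_force: [-7.9, -0.9, 0.9]
finger_gap: 0.0001
grip_force: 3.9
```

Emit:
send_rows(
  series=[
    [[0,0.002,0,0,0,0,0],[0,0.002,0,0,0,0,0],[0,0,0,0,0,0,0]],
  ],
)

```text
time_s: 55.42
position: [0.5157, -0.4722, 0.1159]
eef_rot: [-3.132, -0.002, 1.724]
wrist_force: [-18.3, -2.4, 4.2]
finger_gap: 0.0003
grip_force: 9.2
```

Emit:
send_rows(
  series=[
    [[0,-0.015,0,0,0,0,0],[0,-0.03,0,0,0,0,0],[0,-0.03,0,0,0,0,0],[0,0,-0.05,0,0,0,0],[0,0,-0.05,0,0,0,0],[0,0,-0.05,0,0,0,0],[0,0,-0.04,0,0,0,0],[0,0,0,0,0,0,0]],
  ],
)

```text
time_s: 56.42
position: [0.4485, -0.484, 0.3115]
eef_rot: [3.137, 0.009, 1.725]
wrist_force: [0.5, 0.6, 1.1]
finger_gap: -0.0003
grip_force: 0.0
```

```bash
python3 - <<'E'
from h import *
hold(); M=cm("wrist"); im=camera("wrist"); s=camera("side"); t=camera("top")
for d in recognise("wrist","power_tip")[:1]: print("tip",round(d["conf"],2),np.round(w("wrist",d["point"],M),4))
for d in recognise("top","knob")[:1]: print("knob",round(d["conf"],2),np.round(w("top",d["point"]),4))
a=cv2.resize(im[80:280,220:420],(400,400),interpolation=2); b=cv2.resize(s[60:260,210:410],(400,400),interpolation=2)
cv2.imwrite("pics/v13.png",np.hstack([a,b]))
E
```

```text
t 56.42 pos [ 0.4485 -0.484   0.3115] rot [179.73   0.49  98.84] F [0.5 0.6 1.1] gap -0.0003 gf 0.0
tip 0.7 [ 0.5322 -0.4676  0.134 ]
knob 0.67 [ 0.5729 -0.0856  0.1036]
```

View pics/v13.png

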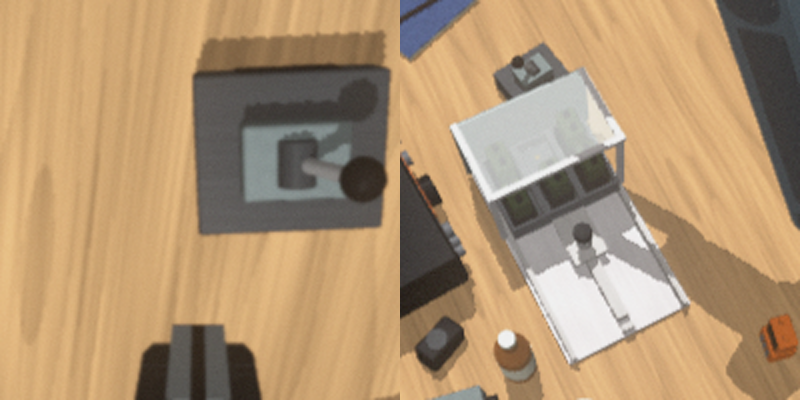

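The lever now leans fully away from the robot and was pressed against its stop at 18 N. The tray is home under the roof with the knob down, and the five radios are inside.

```bash
python3 -c "
from workcell import *
print(job_done())"
```

```text
the job is handed in; nothing more can be done
None
```

All five radios are upright in their own cells, the tray is locked back in its home notch, and the charger lever is fully over against its stop; the job is handed in at about 56 s on the robot's clock, but no verdict came back.

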